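# Load the dye shaker and start it

## Task

Get the settled leather dyes shaking: seat the empty bottle carrier fully down on the shaker's two pegs, then stand every small nozzle bottle that is there upright in it, one to a compartment; the brush left on the shaker belongs bristles down in the middle of the cork mat, lengthwise along it. When all the bottles are in, press the keys fully, one at a time, from the robot's left to its right: power once, timer twice for ten minutes, start once. Leave the jar, spool and tape where they stand.

Things in the scene. Friction and masses are not known exactly. Their poses are not given: they have to be found in the camera images.
- shaker: White bench shaker, 290 x 230 mm, fixed; place and yaw differ from run to run. Origin: on the bench under the middle of its drive deck, x away from the robot at yaw 0, z up. Flat aluminium deck 190 x 220 mm, top at z = 78 mm. Key panel on the robot's side: x = -180 to -95 mm, 58 to 60 mm high, keys at x = -145 mm.
- deck_mid (a point): Point on the shaker's deck surface (z = 78 mm) midway between its two upright steel pegs; axes as the shaker's. The pegs stand at y = +90 and -90 mm from it: 12 mm in diameter, 22 mm tall, tapering to 4 mm over the top 9 mm.
- carrier: Grey bottle carrier, open tray 150 x 150 mm with a cross partition: 2 x 2 compartments. Loose, 0.45 kg. Origin: centre of its underside, z up; alike either way round (half turn). Walls 5 mm thick up to z = 52 mm, inner floor at z = 8 mm, compartments 67 mm square, centres at x = +-36, y = +-36 mm. Seated, the pegs stand through both its ear holes and its origin is at deck_mid.
- carrier_grip (a point): Middle of the carrier's steel handle, 85 mm above its underside: a square bar 12 x 12 mm, 144 mm long, along the carrier's y axis; pinch it from above across x, nothing but the tray walls (52 mm high) lies below.
- carrier_hole (a point): Centre, at the underside, of the carrier's hole at +y: an ear at each y end (out to y = +-106 mm, 8 mm thick) has a round through hole, 15 mm in diameter, at x = 0, y = +90 and -90 mm.
- bottle1: One of four alike white dye bottles with black screw collar and white nozzle; 2 to 4 are there in a run, standing on the right (-y). Origin: centre of underside, z up. Body 52 mm in diameter to z = 72 mm, tapering to z = 87; collar 34 mm in diameter, z = 88 to 118 (grip it from above, TCP at z = 110); nozzle tip at z = 140. 0.2 kg. 60 mm or more between centres.
- bottle2: One of four alike white dye bottles with black screw collar and white nozzle; 2 to 4 are there in a run, standing on the right (-y). Origin: centre of underside, z up. Body 52 mm in diameter to z = 72 mm, tapering to z = 87; collar 34 mm in diameter, z = 88 to 118 (grip it from above, TCP at z = 110); nozzle tip at z = 140. 0.2 kg. 60 mm or more between centres.
- bottle3: One of four alike white dye bottles with black screw collar and white nozzle; 2 to 4 are there in a run, standing on the right (-y). Origin: centre of underside, z up. Body 52 mm in diameter to z = 72 mm, tapering to z = 87; collar 34 mm in diameter, z = 88 to 118 (grip it from above, TCP at z = 110); nozzle tip at z = 140. 0.2 kg. 60 mm or more between centres.
- bottle4: One of four alike white dye bottles with black screw collar and white nozzle; 2 to 4 are there in a run, standing on the right (-y). Origin: centre of underside, z up. Body 52 mm in diameter to z = 72 mm, tapering to z = 87; collar 34 mm in diameter, z = 88 to 118 (grip it from above, TCP at z = 110); nozzle tip at z = 140. 0.2 kg. 60 mm or more between centres.
- brush: Horsehair brush: wooden block 130 x 50 mm, from z = 28 to 50 mm, on a dark bristle pad 118 x 42 mm, z = 0 to 30 mm (rigid). Loose, 0.15 kg. Origin: centre of the underside of the bristles; x along its length, z up. At the start it lies bristles down on the shaker's deck between the pegs. Grip the block from above across its 50 mm width.
- mat: Cork mat, 190 x 120 x 4 mm, fixed flat on the bench on the left (+y) part. Origin: centre of its underside; x along its 190 mm length, z up; top at z = 4 mm. The brush's place.
- key_power (a joint): The power key, left (+y) of the three on the shaker's panel: travel in m, 0 up, 0.006 fully pressed; springs back. 1.5 N starts it, 5 N takes it fully down.
- key_timer (a joint): The timer key, middle of the three on the shaker's panel: travel in m, 0 up, 0.006 fully pressed; springs back. 1.5 N starts it, 5 N takes it fully down.
- key_start (a joint): The start key, right (-y) of the three on the shaker's panel: travel in m, 0 up, 0.006 fully pressed; springs back. 1.5 N starts it, 5 N takes it fully down.
- key_power_top (a point): Centre of the top of the power key (white disc 28 mm in diameter in a dark ring 44 mm wide), 72 mm above the bench when up; it goes straight down. Keys are 60 mm apart along the shaker's y.
- key_timer_top (a point): Centre of the top of the timer key (white disc 28 mm in diameter in a dark ring 44 mm wide), 72 mm above the bench when up; it goes straight down. Keys are 60 mm apart along the shaker's y.
- key_start_top (a point): Centre of the top of the start key (white disc 28 mm in diameter in a dark ring 44 mm wide), 72 mm above the bench when up; it goes straight down. Keys are 60 mm apart along the shaker's y.
- jar: Bystander: amber glass jar with a metal lid, 58 mm in diameter, 75 mm tall, standing among the bottles. Origin: centre of its underside.
- spool: Bystander: thread spool, 54 mm in diameter, 76 mm tall, standing among the bottles. Origin: centre of its underside.
- tape: Bystander: roll of paper tape lying flat, 104 mm in diameter, 45 mm tall, at the far right behind the bottles. Origin: centre of its underside.
Not all that is in view belongs to the job. Leave any green look-alike of the carrier alone. Several things have the shape of the brush; the one meant has the colours described above.

How it is judged:
By the outcome, as a careful person would: the job done as asked, in the order asked, and still so for the second after the job is handed in, with the robot touching nothing.
Of bottle1, bottle2, bottle3, bottle4 only 2 to 4 are there at a start; the rules pass over those that are not, and their reading is None.
At some moment in a run one of carrier, brush may be knocked a few centimetres aside while the robot is not near it.
It also fails if it takes over 210 s, if anything falls off the work surface, if the arm or the gripper's body presses on something with over 40 N, if the wrist force passes 120 N, or if a joint passes its speed limit or range.

## Robot

A 6-joint arm with a two-finger parallel gripper is mounted at the origin on the work surface. World frame = base frame: x ahead of the robot, y to its left, z up, the work surface at z = 0. Lengths are in m, angles in degrees, forces in N, time in s.
With the tool pointing down it reaches from about 0.425 to 0.95 m from the base axis. Payload 14.7 kg.
Tool frame: the origin (TCP) lies between the finger pads, 19 mm behind the fingertips; this is the grasp point; z points along the fingers, y is the line along which they close (so a half turn about z gives the same grasp; the last joint's range is limited). The gripper opens to 85 mm and grips with 20 to 120 N. Pads are 22 mm wide; open, the fingers measure 114 mm over their backs; the gripper's body (76 mm by 85 mm) begins 54 mm behind the grasp point. The pads swing forward as they close: fully open they stand 13 mm farther back than shut.
Start: joints at [65.111, 27.513, 91.461, -0, 61.026, -2.67], TCP at [0.246, 0.602, 0.25] pointing down, gripper open.
Joint ranges: [-157.49, 157.49], [-46.99, 117.5], [13.45, 153.17], [-89.5, 269.5], [5.16, 153.95], [-167.48, 167.48]. Speed limits (degrees/s): [108.29, 108.29, 136.94, 172.46, 172.46, 172.46].

## Interface

Orientations are given as a 3x3 rotation matrix whose columns are the frame's x, y, z axes.
In Python, from cell import manip, vision, job_done gives the robot as it stands.
- The arm moves only by the tool move_arm, never from a script. Its argument "commands" is a list of rows, each a list of 5 numbers: the shift along the tool's x, y, z in mm, then the turn about the tool's z in degrees, then the opening, from -1 (shut) to 1 (fully open). In form: [[x, y, z, turn, fingers], ...]. A call has 1 to 20 rows; each row shifts and turns the commanded pose from where the row before left it, along the tool's axes as they then stand; what a row does not reach is not made up. A row lasts 1/8 s, in which the tool goes at most 62.5 mm and 10.7 degrees, less where a joint would pass 70% of its speed; a pose out of reach is approached as far as the arm can. A call with a gripper value outside its range is refused whole. The fingers move at their own pace and stop on an object; "grip_force" is the grip in N (left out, the last holds). Time passes only in rows, so rows that do not move let the fingers close. It gives the time, the measured TCP pose, the force, the opening and the grip force at its end, in the units of the state.
- manip.read_state(): the state, without advancing time (a new reading comes with each control period).
- vision.grab_frame(name): name is "side" or "top" or "wrist"; returns a dict with "img" (480x640x3 uint8, red, green, blue), "depth" (480x640 float32, m along the optical axis (not along the pixel's ray), 0 where there is no reading), "vertical_fov" (degrees; the focal length in pixels is half the picture's height over the tangent of half this angle, whatever the lens; pixels are square), "cx", "cy" (the principal point, pixels), "xyz" and "rotation" of the camera in the world; the wrist camera has in their place "hand_eye" (4x4, takes a point from camera to tool coordinates, whose origin is the TCP and whose axes are the flange's). Camera axes: x right, y up, looking along -z (the intrinsics and any distortion apply to the point x, -y, -z); pixel columns grow to the right and rows downward; lengths in m; the calibration is good to about 2 mm. A picture is of the moment at which its call begins: read the wrist's pose just before it.
- job_done(): hands the job in; it is judged then, once.
The state is a dict: "time_s": time; "joint_positions": joint angles; "joint_vel": joint speeds; "joint_torque": joint torques, N m; "ee_pos": TCP position; "orientation": TCP orientation; "wrist_force": force on the tool from outside, world axes, zero at the start; "wrist_torque": the same for the moment, N m; "grip_width": opening from 0.0 (shut) to 1.0 (fully open); "gripper_force": force on a finger pad.
Only numpy, scipy, OpenCV 4.12 (cv2) and the standard library are available. Lean on these libraries where they do the work, as an engineer would, in place of code of your own. Each camera call takes 0.05 s, during which the arm holds its last target. There are 200 camera calls.

## Working session

There is one attempt and no reset: what is moved stays moved. The work goes in short steps, Python scripts to look and compute and a tool call to move; the robot and the scene stay as the last step left them, time stands still between calls to the robot, and variables do not carry over. Pictures are saved under pics/ and viewed, at most 14 in all, crops included, and the job is handed in when it is done.

Besides the shell and the picture viewer there is one more tool, called after "Request:" in YAML: its name, and indented under it one key for each argument. move_arm: Moves the arm, as the interface text tells. Its arguments: {"type":"object","properties":{"commands":{"type":"array"},"grip_force":{"type":"number"}},"required":["commands"]}

```bash
ls; mkdir -p pics
cat > h.py <<'E'
import numpy as np, cv2
from cell import manip, vision, job_done
def cam(f,st=None):
    fl=240/np.tan(np.radians(f["vertical_fov"])/2)
    if "hand_eye" in f:
        T=np.eye(4);T[:3,:3]=st["orientation"];T[:3,3]=st["ee_pos"];T=T@np.array(f["hand_eye"])
        return fl,T[:3,:3],T[:3,3]
    return fl,np.array(f["rotation"]),np.array(f["xyz"])
def grab(n,save=None):
    st=manip.read_state();f=vision.grab_frame(n);f["C"]=cam(f,st)
    if save: cv2.imwrite("pics/"+save,f["img"][:,:,::-1])
    return f
def rays(f,uv):
    fl,R,t=f["C"];uv=np.atleast_2d(uv).astype(float)
    d=np.c_[(uv[:,0]-f["cx"])/fl,-(uv[:,1]-f["cy"])/fl,-np.ones(len(uv))]
    return t,d@R.T
def onz(f,uv,z):
    t,d=rays(f,uv);return t+d*((z-t[2])/d[:,2:3])
def cloud(f):
    v,u=np.mgrid[0:480,0:640];t,d=rays(f,np.c_[u.ravel(),v.ravel()])
    P=t+d*f["depth"].reshape(-1,1);P[f["depth"].ravel()==0]=np.nan
    return P.reshape(480,640,3)
E
python3 - <<'E'
from h import *
for n in("top","side"):
    f=grab(n,n+"0.png");print(n,{k:v for k,v in f.items() if k not in("img","depth","C")},f["depth"].min(),f["depth"].max())
s=manip.read_state();print(s)
np.save
E
```

```text
pics
top {'vertical_fov': 49.983471175908335, 'cx': 321.5655266181624, 'cy': 243.25772354486625, 'xyz': array([0.32374848, 0.1401534 , 1.55336251]), 'rotation': array([[-0.00730597,  0.98691566, -0.16107174],
       [-0.99996758, -0.00666535,  0.0045172 ],
       [ 0.00338449,  0.16109952,  0.98693236]])} 0.0 2.5582945
side {'vertical_fov': 52.607462323324164, 'cx': 324.1162307087569, 'cy': 234.08060932085843, 'xyz': array([ 0.17422126, -0.7252812 ,  0.79260098]), 'rotation': array([[ 9.23174894e-01,  2.31029679e-01, -3.07202544e-01],
       [-3.84379222e-01,  5.56643029e-01, -7.36478887e-01],
       [ 8.53673380e-04,  7.97981094e-01,  6.02681878e-01]])} 0.0 3.6593335
{'time_s': 0.1, 'joint_positions': array([ 6.51096678e+01,  2.75464911e+01,  9.14895954e+01,  6.88828319e-06,
        6.10255682e+01, -2.66825718e+00]), 'joint_vel': array([-0.06371906, -0.04306704, -0.12383319,  0.04039594, -0.04806974,
       -0.04461426]), 'joint_torque': array([-5.38692564e-05, -9.52282476e+01, -4.31034136e+01, -4.25246253e-04,
        5.44104521e-03, -3.90344405e-05]), 'ee_pos': array([0.24564787, 0.60142857, 0.2494375 ]), 'orientation': array([[-9.25724907e-01,  3.78197291e-01, -4.52998055e-04],
       [ 3.78197559e-01,  9.25724394e-01, -9.76082216e-04],
       [ 5.01996999e-05, -1.07490638e-03, -9.99999421e-01]]), 'wrist_force': array([ 0.20998209,  0.91019475, -0.49267984]), 'wrist_torque': array([0.02879582, 0.01201002, 0.0034443 ]), 'gripper_force': 0.0, 'grip_width': 1.0010755155807087}
```

View pics/top0.png

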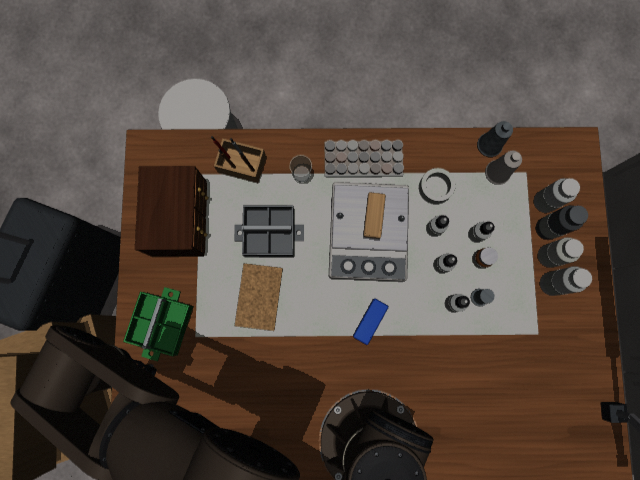

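View pics/side0.png

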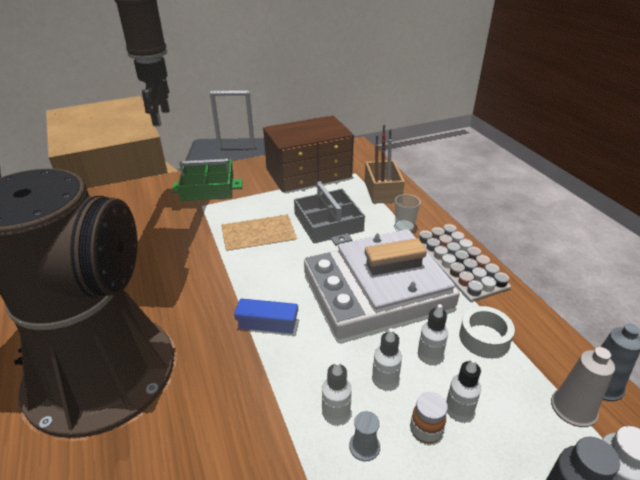

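The top view shows the brush at (374,215) on the deck, pegs at (340,216) and (404,217), and keys at (348/369/390,267). The carrier is at (268,232) with its handle along y, and the mat at (259,297). There are four bottles at (440,225), (484,231), (447,262) and (459,302), with the jar at (486,257) and the spool at (484,296). The side view agrees.

```bash
cat > m.py <<'E'
from h import *
f=grab("top");I=f["img"];H=cv2.cvtColor(I,cv2.COLOR_RGB2HSV);P=cloud(f);h=P[...,2]
def blob(mask,box,k=1):
    x0,y0,x1,y1=box;m=np.zeros(mask.shape,np.uint8);m[y0:y1,x0:x1]=mask[y0:y1,x0:x1]
    n,l,s,c=cv2.connectedComponentsWithStats(m);o=np.argsort(-s[1:,4])[:k]+1
    return [(s[i,4],c[i],(l==i)) for i in o]
def rect(b,z,n):
    a,c,l=b;v,u=np.nonzero(l);q=onz(f,np.c_[u,v],z)[:,:2]
    r=cv2.minAreaRect((q*1000).astype(np.float32));print(n,a,"cen px",c.round(1),"rect",np.round(r[0],1),np.round(r[1],1),round(r[2],1),"mean",(q.mean(0)*1000).round(1),"h",np.nanmedian(h[l]).round(4))
print("plane",np.nanmedian(h[190:240,210:235]),np.nanmedian(h[300:330,300:340]))
V=H[...,2];S=H[...,1]
for b in blob(V>150,(335,255,405,280),3): rect(b,.072,"key")
rect(blob((H[...,0]<20)&(S>70)&(h>.1),(330,180,410,250))[0],.128,"brush")
rect(blob((S>60)&(H[...,0]<25),(225,255,290,340))[0],.004,"mat")
for p in [(440,225),(484,231),(447,262),(459,302)]:
    x,y=p;rect(blob((V<60)&(h>.08),(x-18,y-18,x+18,y+18))[0],.118,"bottle")
for x,y in [(486,257),(484,296)]:
    rect(blob((h>.06),(x-16,y-16,x+16,y+16))[0],.075,"byst")
rect(blob((h>.07)&(h<.1)&(V>100),(230,215,305,245))[0],.091,"handle")
rect(blob((h>.04)&(h<.065),(230,195,305,265))[0],.052,"carrier")
rect(blob((h>.07)&(h<.085),(325,175,415,260))[0],.078,"deck")
rect(blob((h>.03)&(h<.12),(320,175,415,290))[0],.06,"shaker")
for x,y in [(340,216),(404,217)]:
    rect(blob(V<100,(x-8,y-8,x+8,y+8))[0],.1,"peg")
    print(h[y-6:y+7,x-6:x+7].max())
cv2.imwrite("pics/crop.png",cv2.resize(I[170:345,220:420,::-1],None,fx=4,fy=4,interpolation=cv2.INTER_CUBIC)[:600,:800])
E
python3 m.py
```

```text
plane 0.0004229930405907911 0.0002344219088249444
key 51 cen px [389.2 255.3] rect [528.2 -53.6] [104.6   2.9] 89.6 mean [528.8 -62.7] h 0.0582
key 46 cen px [347.9 265. ] rect [501.2  58.7] [20.4 17.5] 89.6 mean [501.1  57.5] h 0.0716
key 46 cen px [389.4 267.1] rect [494.6 -62.7] [20.5 17.5] 89.6 mean [494.2 -62.4] h 0.072
brush 766 cen px [374.2 215.1] rect [636.8 -16. ] [ 49.2 129.5] 82.5 mean [636.3 -16. ] h 0.1273
mat 2527 cen px [258.3 296.8] rect [416.6 323.7] [119.6 189.1] 82.7 mean [415.7 323.9] h 0.0037
bottle 109 cen px [441.1 222. ] rect [ 618.5 -208.3] [31.9 37.5] 44.0 mean [ 617.1 -207.2] h 0.116
bottle 115 cen px [485.9 227.9] rect [ 600.3 -335.5] [31.6 40.8] 25.9 mean [ 599.1 -333.7] h 0.1165
bottle 112 cen px [449.  260.5] rect [ 507.2 -225.1] [33.3 36.7] 43.3 mean [ 506.4 -224.5] h 0.1164
bottle 122 cen px [461.4 301.6] rect [ 391.6 -255. ] [39.1 30.4] 89.6 mean [ 391.4 -253.4] h 0.1174
byst 262 cen px [488.  256.1] rect [ 522.9 -349.1] [52.9 49.7] 89.6 mean [ 523.9 -349.2] h 0.0742
byst 169 cen px [486.5 295.9] rect [ 409.  -336.5] [40.1 40.3] 86.5 mean [ 409.2 -337.9] h 0.0758
handle 144 cen px [266.5 227. ] rect [611.1 293.8] [138.8   5.9] 89.6 mean [611.2 292.4] h 0.0913
carrier 536 cen px [267.  230.7] rect [608.8 294.5] [148.8 147.9] 89.6 mean [608.  294.8] h 0.049
deck 3807 cen px [369.  218.3] rect [640.4  -8.9] [219.4 190. ] 87.0 mean [637.9  -6.1] h 0.0777
shaker 6682 cen px [368.1 233.6] rect [603.7  -6.1] [229.9 290.9] 87.3 mean [596.2  -4.2] h 0.0745
peg 36 cen px [339.4 215.5] rect [641.8  81.2] [20.2 14.8] 89.6 mean [641.8  81.4] h 0.0795
0.10221071553040995
peg 36 cen px [400.9 218.2] rect [632.5 -95.5] [16.3 18.8] 44.5 mean [632.7 -95.8] h 0.0795
nan
```

View pics/crop.png

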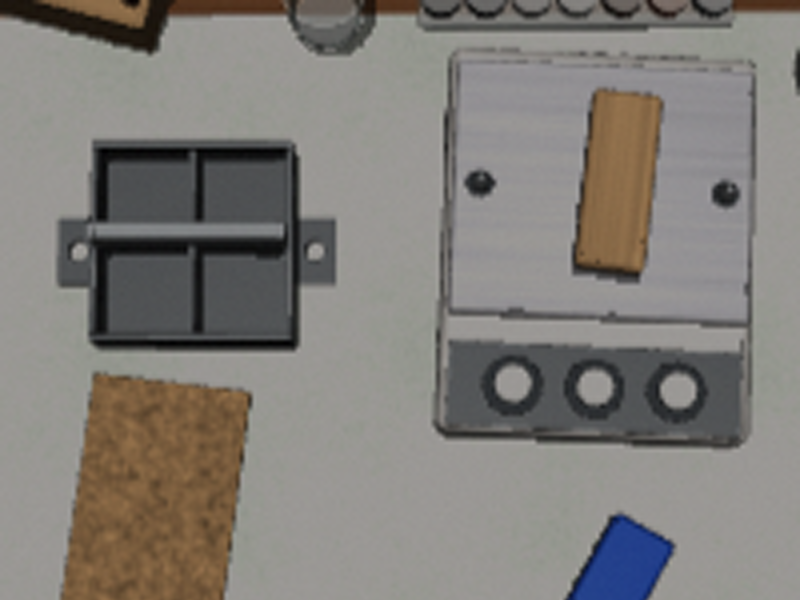

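```bash
cat > go.py <<'E'
import sys
from h import *
# usage: go.py x y z ang(tool x axis, world deg) in mm: prints turn, then shift in turned tool axes
x,y,z,a=map(float,sys.argv[1:5]);s=manip.read_state();R=s["orientation"];p=s["ee_pos"]*1000
c=np.degrees(np.arctan2(R[1,0],R[0,0]));t=(c-a+180)%360-180
r=np.radians(a);d=np.array([x,y,z])-p
print("t",s["time_s"],"at",p.round(1),"ang",c.round(2),"turn",t.round(2),"shift",np.round([d[0]*np.cos(r)+d[1]*np.sin(r),d[0]*np.sin(r)-d[1]*np.cos(r),-d[2]],1),"j6",s["joint_positions"][5].round(1))
E
python3 go.py 637 -16 250 172.5
```

```text
t 0.15 at [245.7 601.5 249.5] ang 157.78 turn -14.72 shift [-4.686e+02 -5.611e+02 -5.000e-01] j6 -2.7
```

Request:
move_arm:
  commands:
    - [0,0,0,-7.35,1]
    - [0,0,0,-7.35,1]
    - [-33.4,-40.1,0,0,1]
    - [-33.4,-40.1,0,0,1]
    - [-33.4,-40.1,0,0,1]
    - [-33.4,-40.1,0,0,1]
    - [-33.4,-40.1,0,0,1]
    - [-33.4,-40.1,0,0,1]
    - [-33.4,-40.1,0,0,1]
    - [-33.4,-40.1,0,0,1]
    - [-33.4,-40.1,0,0,1]
    - [-33.4,-40.1,0,0,1]
    - [-33.4,-40.1,0,0,1]
    - [-33.4,-40.1,0,0,1]
    - [-33.4,-40.1,0,0,1]
    - [-33.4,-40.1,0,0,1]

```text
time_s: 2.15
ee_pos: [0.6365, -0.0177, 0.2498]
orientation: [[-0.991, 0.131, -0.0], [0.131, 0.991, 0.0], [0.0, 0.0, -1.0]]
wrist_force: [0.1, 1.9, -0.0]
grip_width: 0.999
gripper_force: 0.0
```

```bash
cat > w.py <<'E'
from h import *
import sys
f=grab("wrist",sys.argv[1]);print(f["C"][2],f["C"][1].round(3).tolist())
E
python3 go.py 637 -16 114 172.5; python3 w.py w1.png
```

```text
t 2.15 at [636.5 -17.7 249.8] ang 172.47 turn -0.03 shift [ -0.3   1.7 135.8] j6 -86.8
[ 0.56392    -0.00733906  0.37305092] [[0.131, -0.95, -0.285], [0.991, 0.125, 0.039], [-0.001, -0.288, 0.958]]
```

View pics/w1.png

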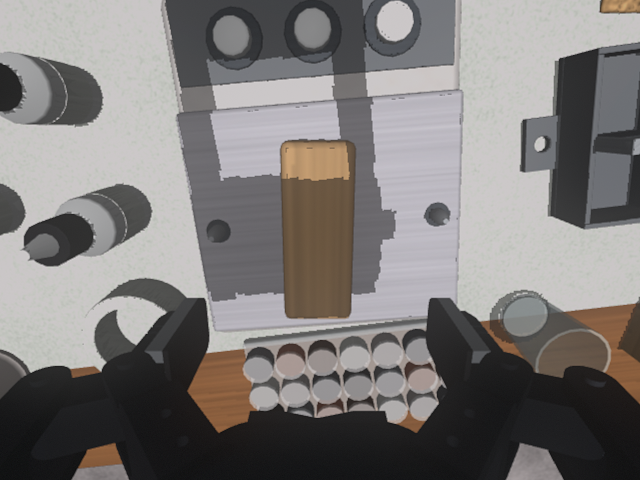

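The wrist view shows the brush centred at (317,230), the pegs at (218,231) and (437,214), and the keys in the top row at (233,35), (312,28) and (394,20).

```bash
cat > wm.py <<'E'
from h import *
f=grab("wrist");I=f["img"];H=cv2.cvtColor(I,cv2.COLOR_RGB2HSV);P=cloud(f);h=P[...,2]
m=((H[...,0]<25)&(H[...,1]>70)&(h>.115)&(h<.14)).astype(np.uint8);m[:120]=0;m[325:]=0;m[:,:260]=0;m[:,380:]=0
v,u=np.nonzero(m);q=onz(f,np.c_[u,v],.128)[:,:2]*1000;r=cv2.minAreaRect(q.astype(np.float32));print("brush",r)
for (x,y) in [(218,231),(437,214)]:
    w=h[y-18:y+19,x-18:x+19];Q=P[y-18:y+19,x-18:x+19][(w>.083)&(w<.105)];print("peg cloud",len(Q),(np.nanmean(Q,0)*1000).round(1),(np.min(Q,0)*1000).round(1),(np.max(Q,0)*1000).round(1))
k=((h>.068)&(h<.076)).astype(np.uint8);k[75:]=0;n,l,s,c=cv2.connectedComponentsWithStats(k)
for i in range(1,n):
    if s[i,4]>200:
        v,u=np.nonzero(l==i);q=onz(f,np.c_[u,v],.072)[:,:2]*1000;print("key",s[i,4],c[i].round(1),cv2.minEnclosingCircle(q.astype(np.float32)),q.mean(0))
d=((h>.076)&(h<.080)).astype(np.uint8);d[345:]=0;v,u=np.nonzero(d);q=onz(f,np.c_[u,v],.078)[:,:2]*1000;print("deck",cv2.minAreaRect(q.astype(np.float32)))
print(np.nanmedian(h[60:100,120:160]))
E
python3 wm.py
```

```text
brush ((637.56494140625, -17.292022705078125), (48.00312042236328, 126.31156921386719), 82.40945434570312)
peg cloud 212 [636.9 -97.9  93.2] [ 632.5 -105.3   83. ] [644.1 -93.6 100.2]
peg cloud 222 [646.2  78.   92.7] [641.8  73.5  83.2] [653.6  84.8 100.9]
key 1230 [319.  22.] ((499.2069091796875, -2.570855140686035), 13.715007781982422) [499.02443275  -2.47648034]
key 1142 [401.4  16.3] ((502.43975830078125, 56.621089935302734), 13.688003540039062) [503.2582612   56.56867521]
key 1227 [237.4  29.4] ((496.2760009765625, -61.66320037841797), 13.815215110778809) [495.87512127 -61.71322519]
key 345 [35.6 58.9] ((496.4796142578125, -219.95726013183594), 20.68099594116211) [ 495.16632243 -213.74232557]
deck ((643.4395751953125, -6.967315673828125), (516.9945068359375, 216.4539337158203), 78.2160873413086)
0.00015841887601142357
```

Request:
move_arm:
  commands:
    - [0,1.7,34,0,1]
    - [0,0,34,0,1]
    - [0,0,34,0,1]
    - [0,0,32,0,1]
  grip_force: 40

```text
time_s: 2.75
ee_pos: [0.6356, -0.014, 0.1147]
orientation: [[-0.991, 0.131, -0.001], [0.131, 0.991, 0.0], [0.001, 0.0, -1.0]]
wrist_force: [-0.1, 0.6, -0.2]
grip_width: 1.002
gripper_force: 0.0
```

Request:
move_arm:
  commands:
    - [0,0,0,0,-1]
    - [0,0,0,0,-1]
    - [0,0,0,0,-1]
    - [0,0,0,0,-1]
    - [0,0,0,0,-1]
    - [0,0,0,0,-1]
    - [0,0,-30,0,-1]
    - [0,0,-50,0,-1]
    - [0,0,-50,0,-1]
  grip_force: 40

```text
time_s: 3.88
ee_pos: [0.6359, -0.0143, 0.2478]
orientation: [[-0.991, 0.131, -0.0], [0.131, 0.991, 0.0], [0.0, 0.0, -1.0]]
wrist_force: [1.0, -0.0, -1.7]
grip_width: 0.578
gripper_force: 42.3
```

```bash
python3 go.py 415.5 324 250 172.6
```

```text
t 3.875 at [635.9 -14.3 247.8] ang 172.48 turn -0.12 shift [262.1 307.1  -2.2] j6 -86.5
```

Request:
move_arm:
  commands:
    - [32.8,38.4,0,0,-1]
    - [32.8,38.4,0,0,-1]
    - [32.8,38.4,0,0,-1]
    - [32.8,38.4,0,0,-1]
    - [32.8,38.4,0,0,-1]
    - [32.8,38.4,0,0,-1]
    - [32.8,38.4,0,0,-1]
    - [32.8,38.4,0,0,-1]
    - [0,0,50,0,-1]
    - [0,0,50,0,-1]
    - [0,0,50,0,-1]
    - [0,0,30,0,-1]
    - [0,0,15,0,-1]
    - [0,0,6,0,-1]
    - [0,0,0,0,-1]
    - [0,0,0,0,-1]

```text
time_s: 5.88
ee_pos: [0.4168, 0.3249, 0.046]
orientation: [[-0.991, 0.131, 0.001], [0.131, 0.991, 0.001], [-0.001, 0.001, -1.0]]
wrist_force: [0.2, 1.0, -1.4]
grip_width: 0.576
gripper_force: 42.3
```

```bash
python3 go.py 415.5 324 40 172.6
python3 - <<'E'
from h import *
print(manip.read_state()["wrist_force"])
E
```

```text
t 5.875 at [416.8 324.9  46. ] ang 172.48 turn -0.12 shift [ 1.1 -1.1  6. ] j6 -47.8
[ 0.17432874  1.01953892 -1.36721785]
```

Request:
move_arm:
  commands:
    - [1,-1,3,0,-1]
    - [0,0,2.5,0,-1]
    - [0,0,0,0,-1]
    - [0,0,0,0,0.9]
    - [0,0,0,0,0.9]
    - [0,0,0,0,0.9]
    - [0,0,0,0,0.9]
    - [0,0,-30,0,0.9]
    - [0,0,-50,0,0.9]
    - [0,0,-50,0,0.9]
    - [0,0,-50,0,0.9]
    - [0,0,-30,0,0.9]

```text
time_s: 7.38
ee_pos: [0.4154, 0.324, 0.252]
orientation: [[-0.991, 0.131, 0.002], [0.131, 0.991, 0.001], [-0.002, 0.002, -1.0]]
wrist_force: [-0.3, -0.2, -0.6]
grip_width: 0.949
gripper_force: 0.0
```

```bash
cat > c.py <<'E'
from h import *
import sys
f=grab("top",sys.argv[1]);I=f["img"];H=cv2.cvtColor(I,cv2.COLOR_RGB2HSV);P=cloud(f);h=P[...,2]
m=((h>.04)&(h<.065)).astype(np.uint8);m[:,:225]=0;m[:,315:]=0;m[:190]=0;m[290:]=0
n,l,s,c=cv2.connectedComponentsWithStats(m);i=1+np.argmax(s[1:,4]);v,u=np.nonzero(l==i);q=onz(f,np.c_[u,v],.052)[:,:2]*1000;print("carrier",cv2.minAreaRect(q.astype(np.float32)))
E
python3 c.py t2.png; python3 go.py 609 294 230 180
```

```text
carrier ((608.7647705078125, 294.46893310546875), (148.8046417236328, 147.86436462402344), 89.62762451171875)
t 7.425 at [416.5 324.8 254.8] ang 172.48 turn -7.52 shift [-192.5  -30.8   24.8] j6 -47.8
```

View pics/t2.png

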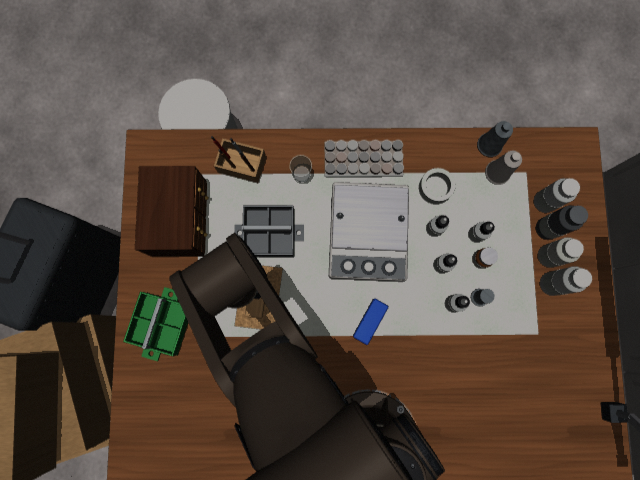

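Brush is gone from the deck; the carrier has not moved at (268,231).

Request:
move_arm:
  commands:
    - [0,0,0,10.31,1]
    - [0,0,0,10.31,1]
    - [0,0,0,10.31,1]
    - [0,0,0,10.31,1]
    - [0,0,0,10.31,1]
    - [0,0,0,10.31,1]
    - [0,0,0,10.31,1]
    - [0,0,0,10.31,1]
    - [-7.7,48,0,0,1]
    - [-7.7,48,0,0,1]
    - [-7.7,48,0,0,1]
    - [-7.7,48,0,0,1]
    - [0,0,0,0,1]

```text
time_s: 9.05
ee_pos: [0.6098, 0.2918, 0.2483]
orientation: [[0.002, 1.0, 0.0], [1.0, -0.002, -0.0], [-0.0, 0.0, -1.0]]
wrist_force: [-0.5, -0.8, -0.3]
grip_width: 1.0
gripper_force: 0.0
```

```bash
python3 go.py 609 294 85 90; python3 w.py w2.png
python3 - <<'E'
from h import *
f=grab("top");I=f["img"];H=cv2.cvtColor(I,cv2.COLOR_RGB2HSV)
E
```

```text
t 9.05 at [609.8 291.8 248.3] ang 89.88 turn -0.12 shift [  2.2  -0.8 163.3] j6 23.1
[0.60981512 0.3657858  0.37150681] [[1.0, 0.002, -0.0], [-0.002, 0.957, 0.289], [0.001, -0.289, 0.957]]
```

View pics/w2.png

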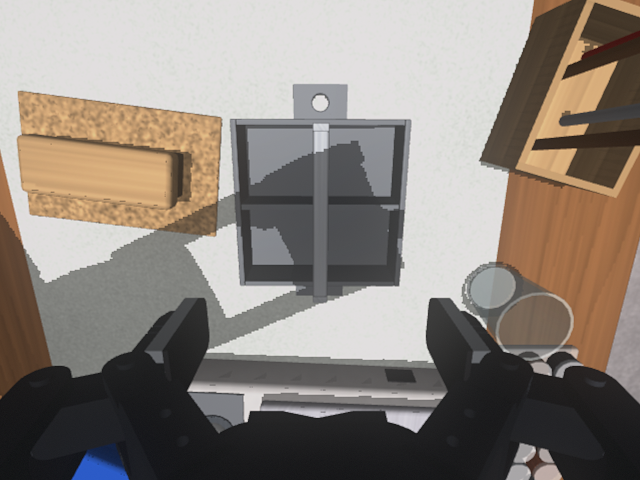

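The wrist view shows the carrier square-on with its handle at column 320 and its near ear hole at (320,102). The brush lies on the mat at (100,172).

```bash
cat > wc.py <<'E'
from h import *
f=grab("wrist");I=f["img"];H=cv2.cvtColor(I,cv2.COLOR_RGB2HSV);P=cloud(f);h=P[...,2]
def rect(m,z,n,win):
    x0,y0,x1,y1=win;k=np.zeros((480,640),np.uint8);k[y0:y1,x0:x1]=m[y0:y1,x0:x1]
    nn,l,s,c=cv2.connectedComponentsWithStats(k);i=1+np.argmax(s[1:,4]);v,u=np.nonzero(l==i)
    q=onz(f,np.c_[u,v],z)[:,:2]*1000;r=cv2.minAreaRect(q.astype(np.float32));print(n,s[i,4],np.round(r[0],1),np.round(r[1],1),round(r[2],1),"mean",q.mean(0).round(1))
rect((h>.080),.091,"handle",(290,110,350,310))
rect((h>.04)&(h<.056),.052,"tray",(215,100,430,300))
rect(H[...,2]>180,.008,"hole",(305,88,335,116))
B=(H[...,0]<25)&(H[...,1]>60)
rect(B&(h>.035),.054,"brush",(5,80,230,250))
rect(B&(h<.06),.004,"mat",(5,80,230,250))
E
python3 wc.py
```

```text
handle 2757 [612.4 293.3] [143.3  11.9] 89.7 mean [612.4 297.9]
tray 5923 [612.4 293.4] [149.2 149.4] 89.7 mean [612.9 293.4]
hole 191 [612.4 382.6] [13.1 13.9] 90.0 mean [612.6 382.5]
brush 9231 [424.6 325.1] [ 50.6 132.9] 82.5 mean [424.3 325.8]
mat 23685 [416.5 323.9] [118.6 193.3] 82.6 mean [417.1 326.5]
```

Request:
move_arm:
  commands:
    - [1.7,1.5,40,0,1]
    - [0,0,40,0,1]
    - [0,0,40,0,1]
    - [0,0,30,0,1]
    - [0,0,13,0,1]
    - [0,0,0,0,1]

```text
time_s: 9.95
ee_pos: [0.6078, 0.2948, 0.0864]
orientation: [[-0.001, 1.0, -0.001], [1.0, 0.001, -0.0], [-0.0, -0.001, -1.0]]
wrist_force: [-0.3, -0.2, 0.6]
grip_width: 1.0
gripper_force: 0.0
```

Request:
move_arm:
  commands:
    - [0,0,0,0,-1]
    - [0,0,0,0,-1]
    - [0,0,0,0,-1]
    - [0,0,0,0,-1]
    - [0,0,0,0,-1]
    - [0,0,0,0,-1]
    - [0,0,0,0,-1]
    - [0,0,-10,0,-1]
    - [0,0,-30,0,-1]
    - [0,0,-50,0,-1]
    - [0,0,-50,0,-1]
    - [0,0,0,0,-1]
  grip_force: 80

```text
time_s: 11.45
ee_pos: [0.6103, 0.2954, 0.2311]
orientation: [[-0.0, 1.0, 0.006], [1.0, 0.0, 0.003], [0.003, 0.006, -1.0]]
wrist_force: [0.1, 0.4, -6.6]
grip_width: 0.123
gripper_force: 78.5
```

```bash
python3 go.py 643.3 -10.1 225 87
```

```text
t 11.45 at [610.3 295.4 231.1] ang 90.0 turn 3.0 shift [-303.4   48.9    6.1] j6 23.3
```

Request:
move_arm:
  commands:
    - [0,0,0,3,-1]
    - [-38,6.1,0,0,-1]
    - [-38,6.1,0,0,-1]
    - [-38,6.1,0,0,-1]
    - [-38,6.1,0,0,-1]
    - [-38,6.1,0,0,-1]
    - [-38,6.1,0,0,-1]
    - [-38,6.1,0,0,-1]
    - [-37.4,6.1,0,0,-1]
    - [0,0,0,0,-1]
    - [0,0,0,0,-1]

```text
time_s: 12.82
ee_pos: [0.6406, -0.0108, 0.2254]
orientation: [[0.053, 0.999, -0.002], [0.999, -0.053, 0.0], [0.0, -0.002, -1.0]]
wrist_force: [-0.5, -0.2, -5.9]
grip_width: 0.121
gripper_force: 78.6
```

```bash
python3 go.py 643.3 -10.1 200 87; python3 w.py w3.png
```

```text
t 12.825 at [640.6 -10.8 225.4] ang 86.96 turn -0.04 shift [ 0.8  2.6 25.4] j6 -0.7
[0.64464959 0.06297645 0.34861391] [[0.999, 0.05, 0.017], [-0.053, 0.956, 0.288], [-0.001, -0.288, 0.958]]
```

View pics/w3.png

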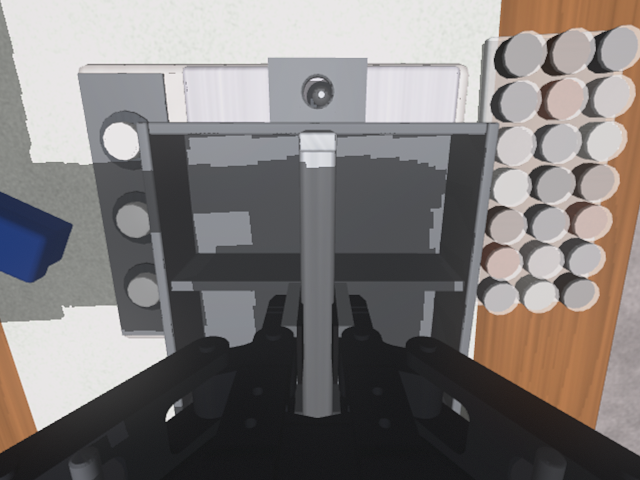

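Through the near ear hole (317,92) the steel peg shows at (321,95).

```bash
cat > wh.py <<'E'
from h import *
f=grab("wrist");P=cloud(f);h=P[...,2]
x0,y0,x1,y1=290,70,345,118
w=h[y0:y1,x0:x1];ez=np.nanmedian(w[w>.115]);zt=ez
k=(w<ez-.012).astype(np.uint8);n,l,s,c=cv2.connectedComponentsWithStats(k)
i=1+np.argmax(s[1:,4]);v,u=np.nonzero(l==i);q=onz(f,np.c_[u+x0,v+y0],zt)[:,:2]*1000
print("ear top z",ez,"hole",s[i,4],np.c_[u+x0,v+y0].mean(0).round(1),q.mean(0).round(1),cv2.minEnclosingCircle(q.astype(np.float32)))
t=(w>.083)&(w<.105)&(l==i);v,u=np.nonzero(t);Q=P[v+y0,u+x0]*1000
print("peg n",len(Q),Q.mean(0).round(1),Q.min(0).round(1),Q.max(0).round(1))
T=Q[Q[:,2]>98.];print("tip",len(T),T.mean(0).round(1))
g=f["img"][y0:y1,x0:x1].astype(int).sum(2)//3
k=((h>.068)&(h<.076)).astype(np.uint8);k[:,165:]=0;n,l,s,c=cv2.connectedComponentsWithStats(k)
for i in range(1,n):
    if s[i,4]>200:
        v,u=np.nonzero(l==i);q=onz(f,np.c_[u,v],.072)[:,:2]*1000;print("key",c[i].round(),cv2.minEnclosingCircle(q.astype(np.float32)))
cv2.imwrite("pics/hole.png",cv2.resize(f["img"][y0:y1,x0:x1,::-1],None,fx=10,fy=10,interpolation=cv2.INTER_CUBIC))
E
python3 wh.py
```

```text
ear top z 0.14560982010983148 hole 646 [317.5  92.5] [645.5  77.9] ((645.4525756835938, 77.80633544921875), 7.128861904144287)
peg n 275 [647.8  79.1  94.6] [641.9  73.5  83.9] [653.7  85.2 100.8]
tip 52 [647.9  79.4  99.2]
key [122. 142.] ((503.1102294921875, 57.15232849121094), 13.827077865600586)
key [133. 221.] ((499.9322814941406, -1.867741584777832), 13.95005989074707)
key [144. 291.] ((496.828125, -61.04175567626953), 14.44141674041748)
```

View pics/hole.png

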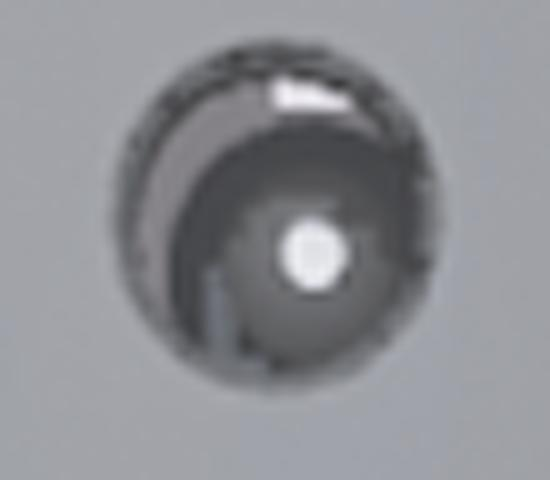

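Request:
move_arm:
  commands:
    - [1.7,2.4,0,0,-1]
    - [0,0,20,0,-1]
    - [0,0,15,0,-1]
    - [0,0,0,0,-1]
    - [0,0,0,0,-1]

```text
time_s: 13.55
ee_pos: [0.6442, -0.0092, 0.1919]
orientation: [[0.052, 0.999, 0.0], [0.999, -0.052, -0.0], [-0.0, 0.0, -1.0]]
wrist_force: [0.3, 0.9, -5.3]
grip_width: 0.12
gripper_force: 78.6
```

```bash
python3 go.py 643.3 -10.1 165.5 87;sed -i 's/x0,y0,x1,y1=.*/x0,y0,x1,y1=285,60,350,125/; s/>.115/>.1/' wh.py; python3 wh.py
```

```text
t 13.55 at [644.2  -9.2 191.9] ang 87.01 turn 0.01 shift [-0.9 -0.8 26.4] j6 -0.5
ear top z 0.11189779396853727 hole 632 [317.3  92.6] [648.9  78.9] ((648.8692626953125, 78.86348724365234), 7.115175724029541)
peg n 352 [647.8  79.1  94.5] [642.   73.6  84.6] [653.4  85.1  99.9]
tip 54 [647.9  79.5  99.1]
key [ 91. 146.] ((503.5902404785156, 56.8262939453125), 14.24797534942627)
key [106. 235.] ((500.1238098144531, -1.5959751605987549), 14.226119995117188)
key [119. 313.] ((497.2702941894531, -60.94042205810547), 14.560718536376953)
```

View pics/hole.png

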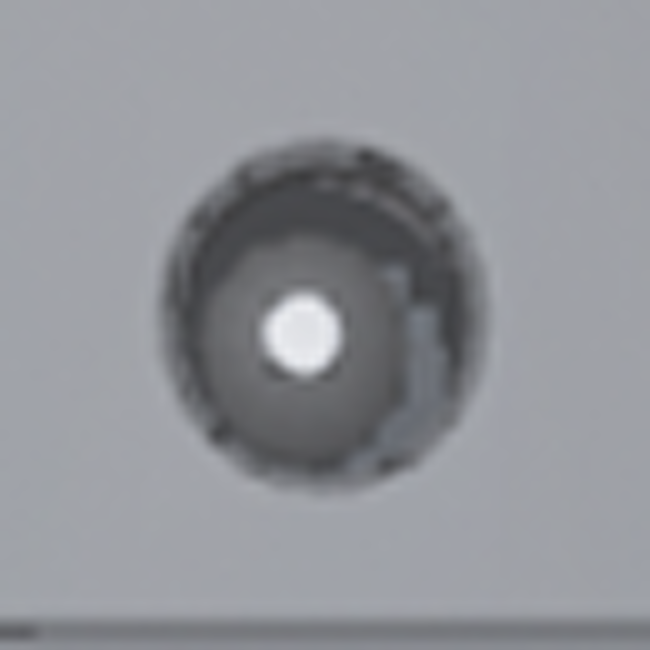

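Peg tip sits about 1 mm left of the hole centre; correct and lower.

Request:
move_arm:
  commands:
    - [0.4,-1.0,0,0,-1]
    - [0,0,6,0,-1]
    - [0,0,6,0,-1]
    - [0,0,4,0,-1]
    - [0,0,0,0,-1]

```text
time_s: 14.22
ee_pos: [0.6426, -0.0089, 0.175]
orientation: [[0.052, 0.999, -0.001], [0.999, -0.052, 0.0], [0.0, -0.001, -1.0]]
wrist_force: [-0.7, 0.6, -5.7]
grip_width: 0.12
gripper_force: 78.5
```

Request:
move_arm:
  commands:
    - [0,0,4,0,-1]
    - [0,0,4,0,-1]
    - [0,0,3,0,-1]
    - [0,0,0,0,-1]

```text
time_s: 14.72
ee_pos: [0.6428, -0.0089, 0.1652]
orientation: [[0.052, 0.999, 0.0], [0.999, -0.052, -0.0], [-0.0, 0.0, -1.0]]
wrist_force: [-4.3, 0.0, 8.1]
grip_width: 0.123
gripper_force: 80.4
```

Contact at the expected height (165.5); release and rise, then look.

Request:
move_arm:
  commands:
    - [0,0,0,0,0.2]
    - [0,0,0,0,0.2]
    - [0,0,0,0,0.2]
    - [0,0,-20,0,0.2]
    - [0,0,-40,0,0.2]
    - [0,0,-40,0,0.2]
    - [0,0,0,0,0.2]

```text
time_s: 15.6
ee_pos: [0.6446, -0.009, 0.2678]
orientation: [[0.052, 0.999, 0.006], [0.999, -0.052, -0.0], [-0.0, 0.006, -1.0]]
wrist_force: [-1.3, -0.3, -0.3]
grip_width: 0.601
gripper_force: 0.0
```

```bash
cat > wt.py <<'E'
from h import *
import sys
f=grab("wrist",sys.argv[1]);P=cloud(f);h=P[...,2]
def rect(m,z,n):
    k=m.astype(np.uint8)
    nn,l,s,c=cv2.connectedComponentsWithStats(k);i=1+np.argmax(s[1:,4]);v,u=np.nonzero(l==i)
    q=onz(f,np.c_[u,v],z)[:,:2]*1000;r=cv2.minAreaRect(q.astype(np.float32));print(n,s[i,4],c[i].round(),np.round(r[0],1),np.round(r[1],1),round(r[2],1),"h",np.median(h[l==i]))
w=np.zeros((480,640),bool);w[:330]=1
rect((h>.122)&(h<.136)&w,.13,"tray")
rect((h>.158)&w,.169,"handle")
E
python3 wt.py w4.png; python3 go.py 617 -207 250 90
```

```text
tray 6095 [313. 192.] [643.4  -2.1] [132.8 149.1] 87.0 h 0.12874535674424498
handle 3847 [314. 226.] [643.2  -3.6] [130.6  11.9] 87.0 h 0.16831454946423047
t 15.65 at [643.7  -8.9 265.9] ang 87.0 turn -3.0 shift [-198.1  -26.7   15.9] j6 -0.5
```

View pics/w4.png

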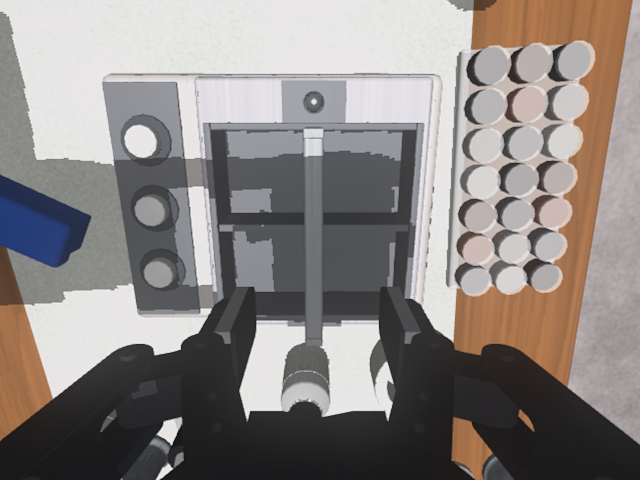

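Carrier is down flat at yaw -3° with the peg standing through the ear at (313,102). Now the bottles.

Request:
move_arm:
  commands:
    - [-50.3,-3.8,0,0,0.7]
    - [-50.3,-3.8,0,0,0.7]
    - [-50.3,-3.8,0,0,0.7]
    - [-50.3,-3.8,0,0,0.7]
    - [0,0,0,0,0.7]

```text
time_s: 16.27
ee_pos: [0.616, -0.2123, 0.263]
orientation: [[0.056, 0.998, -0.002], [0.998, -0.056, -0.0], [-0.0, -0.002, -1.0]]
wrist_force: [-0.1, 0.7, 0.2]
grip_width: 0.852
gripper_force: 0.0
```

```bash
cat > wb.py <<'E'
from h import *
from scipy.optimize import least_squares
import sys
# collar circles seen by the wrist camera: dark points of height 90..116 mm, fitted with r=17
f=grab("wrist");P=cloud(f);h=P[...,2];V=f["img"].max(2)
m=((h>.092)&(h<.1165)&(V<110)).astype(np.uint8);m[300:]=0
n,l,s,c=cv2.connectedComponentsWithStats(m)
for i in range(1,n):
    if s[i,4]<150: continue
    Q=P[l==i]*1000;t,d=f["C"][2]*1000,0
    o=least_squares(lambda c:np.hypot(Q[:,0]-c[0],Q[:,1]-c[1])-17,Q[:,:2].mean(0)+(Q[:,:2].mean(0)-t[:2])*.1,loss="soft_l1")
    print("px",c[i].round(),s[i,4],"cen",o.x.round(1),"resid",np.median(abs(o.fun)).round(2))
m=((h>.125)&(h<.143)).astype(np.uint8);m[300:]=0;n,l,s,c=cv2.connectedComponentsWithStats(m)
for i in range(1,n):
    if s[i,4]>15: Q=P[l==i]*1000;print("nozzle px",c[i].round(),Q.mean(0).round(1))
E
python3 wb.py; python3 go.py 617 -209 110 87
```

```text
px [236.  11.] 156 cen [553.5 -63.6] resid 0.42
px [446.  10.] 242 cen [726.3 -72.8] resid 0.34
px [341.  39.] 1655 cen [639.4 -78.5] resid 20.79
px [324. 205.] 246 cen [ 622.7 -213.9] resid 0.12
px [197. 239.] 519 cen [ 509.5 -231.2] resid 0.2
px [ 63. 281.] 862 cen [ 417.8 -242.7] resid 2.92
nozzle px [343.  24.] [639.2 -81.9 129.2]
nozzle px [327. 229.] [ 622.5 -211.1  134.1]
nozzle px [175. 261.] [ 512.1 -229.1  133.7]
nozzle px [ 33. 297.] [ 395.5 -254.4  127.7]
t 16.325 at [ 616.3 -210.5  263.1] ang 86.85 turn -0.15 shift [  1.5   0.6 153.1] j6 -18.4
```

Request:
move_arm:
  commands:
    - [-0.7,4.7,35,0,0.8]
    - [0,0,40,0,0.8]
    - [0,0,40,0,0.8]
    - [0,0,25,0,0.8]
    - [0,0,12,0,0.8]
    - [0,0,0,0,0.8]
    - [0,0,0,0,-1]
    - [0,0,0,0,-1]
    - [0,0,0,0,-1]
    - [0,0,0,0,-1]
    - [0,0,0,0,-1]
  grip_force: 50

```text
time_s: 17.7
ee_pos: [0.6225, -0.2102, 0.1137]
orientation: [[0.053, 0.999, 0.002], [0.999, -0.053, -0.001], [-0.0, 0.002, -1.0]]
wrist_force: [-0.7, 1.8, 7.4]
grip_width: 0.381
gripper_force: 49.3
```

```bash
python3 go.py 680.8 23.9 360 87
```

```text
t 17.7 at [ 622.5 -210.2  113.7] ang 86.99 turn -0.01 shift [ 236.9   46.  -246.3] j6 -18.3
```

Request:
move_arm:
  commands:
    - [0,0,-30,0,-1]
    - [0,0,-50,0,-1]
    - [0,0,-55,0,-1]
    - [0,0,-55,0,-1]
    - [0,0,-50,0,-1]
    - [39.5,7.7,-6,0,-1]
    - [39.5,7.7,0,0,-1]
    - [39.5,7.7,0,0,-1]
    - [39.5,7.7,0,0,-1]
    - [39.5,7.7,0,0,-1]
    - [39.4,7.5,0,0,-1]
    - [0,0,0,0,-1]
    - [0,0,0,0,-1]

```text
time_s: 19.32
ee_pos: [0.68, 0.0239, 0.3586]
orientation: [[0.052, 0.999, -0.0], [0.999, -0.052, -0.0], [-0.0, -0.0, -1.0]]
wrist_force: [-0.3, 0.1, -2.0]
grip_width: 0.378
gripper_force: 50.6
```

```bash
python3 go.py 680.8 23.9 199.7 87; python3 w.py w5.png
```

```text
t 19.325 at [680.   23.9 358.6] ang 87.02 turn 0.02 shift [1.000e-01 8.000e-01 1.589e+02] j6 2.5
[0.68369241 0.09773909 0.48174026] [[0.999, 0.05, 0.015], [-0.052, 0.956, 0.289], [0.0, -0.289, 0.957]]
```

View pics/w5.png

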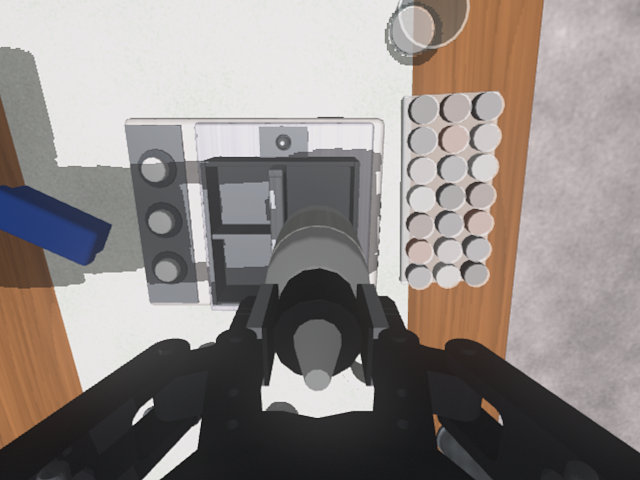

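The bottle hangs straight above the far-left compartment; lower it.

Request:
move_arm:
  commands:
    - [0.5,0.8,40,0,-1]
    - [0,0,40,0,-1]
    - [0,0,35,0,-1]
    - [0,0,25,0,-1]
    - [0,0,12,0,-1]
    - [0,0,5,0,-1]
    - [0,0,0,0,-1]

```text
time_s: 20.25
ee_pos: [0.6814, 0.0243, 0.2021]
orientation: [[0.053, 0.999, 0.001], [0.999, -0.053, -0.0], [0.0, 0.001, -1.0]]
wrist_force: [0.3, 0.0, -1.4]
grip_width: 0.378
gripper_force: 50.5
```

Request:
move_arm:
  commands:
    - [0,0,1.5,0,-1]
    - [0,0,0,0,0.1]
    - [0,0,0,0,0.1]
    - [0,0,0,0,0.1]
    - [0,0,-30,0,0.1]
    - [0,0,-50,0,0.1]
    - [0,0,-50,0,0.1]

```text
time_s: 21.12
ee_pos: [0.6808, 0.0247, 0.3314]
orientation: [[0.052, 0.999, -0.0], [0.999, -0.052, 0.0], [-0.0, -0.0, -1.0]]
wrist_force: [0.3, -0.1, -1.3]
grip_width: 0.552
gripper_force: 0.0
```

```bash
python3 go.py 508.5 -231 263 87
```

```text
t 21.125 at [680.8  24.7 331.4] ang 87.0 turn 0.0 shift [-264.3 -158.7   68.4] j6 2.5
```

Request:
move_arm:
  commands:
    - [-37.8,-22.7,0,0,0.8]
    - [-37.8,-22.7,0,0,0.8]
    - [-37.8,-22.7,0,0,0.8]
    - [-37.8,-22.7,0,0,0.8]
    - [-37.8,-22.7,0,0,0.8]
    - [-37.8,-22.7,0,0,0.8]
    - [-37.5,-22.5,34,0,0.8]
    - [0,0,34,0,0.8]
    - [0,0,0,0,0.8]

```text
time_s: 22.25
ee_pos: [0.5073, -0.2307, 0.2604]
orientation: [[0.053, 0.999, -0.003], [0.999, -0.053, 0.002], [0.002, -0.004, -1.0]]
wrist_force: [-0.6, 0.4, 0.0]
grip_width: 0.901
gripper_force: 0.0
```

```bash
python3 wb.py; python3 go.py 509 -231 112 87
```

```text
px [498.   2.] 907 cen [637.7 -78.3] resid 20.57
px [494.  29.] 161 cen [651.2 -94. ] resid 1.16
px [320. 205.] 255 cen [ 509.8 -231.4] resid 0.12
px [188. 253.] 580 cen [ 392.7 -260.1] resid 0.2
nozzle px [321. 230.] [ 509.9 -228.7  134.3]
nozzle px [165. 276.] [ 395.1 -257.8  133.7]
t 22.3 at [ 508.5 -230.8  262. ] ang 86.99 turn -0.01 shift [-1.0e-01  5.0e-01  1.5e+02] j6 -24.5
```

Request:
move_arm:
  commands:
    - [-0.4,0.5,35,0,0.8]
    - [0,0,40,0,0.8]
    - [0,0,40,0,0.8]
    - [0,0,25,0,0.8]
    - [0,0,10,0,0.8]
    - [0,0,0,0,0.8]
    - [0,0,0,0,-1]
    - [0,0,0,0,-1]
    - [0,0,0,0,-1]
    - [0,0,0,0,-1]
    - [0,0,0,0,-1]

```text
time_s: 23.68
ee_pos: [0.5097, -0.2317, 0.1131]
orientation: [[0.052, 0.999, 0.001], [0.999, -0.052, -0.001], [-0.001, 0.001, -1.0]]
wrist_force: [-2.1, 0.2, 11.5]
grip_width: 0.383
gripper_force: 48.6
```

```bash
python3 go.py 608.9 27.6 360 87
```

```text
t 23.675 at [ 509.7 -231.7  113.1] ang 87.0 turn 0.0 shift [ 264.1   85.5 -246.9] j6 -24.5
```

Request:
move_arm:
  commands:
    - [0,0,-30,0,-1]
    - [0,0,-50,0,-1]
    - [0,0,-55,0,-1]
    - [0,0,-55,0,-1]
    - [0,0,-50,0,-1]
    - [37.7,12.2,-7,0,-1]
    - [37.7,12.2,0,0,-1]
    - [37.7,12.2,0,0,-1]
    - [37.7,12.2,0,0,-1]
    - [37.7,12.2,0,0,-1]
    - [37.7,12.2,0,0,-1]
    - [37.9,12.3,0,0,-1]
    - [0,0,0,0,-1]
    - [0,0,0,0,-1]

```text
time_s: 25.42
ee_pos: [0.6081, 0.0277, 0.359]
orientation: [[0.052, 0.999, -0.0], [0.999, -0.052, -0.0], [-0.0, -0.0, -1.0]]
wrist_force: [-0.8, 0.9, -1.8]
grip_width: 0.384
gripper_force: 50.7
```

```bash
python3 go.py 608.9 27.6 199 87
```

```text
t 25.425 at [608.1  27.7 359. ] ang 87.03 turn 0.03 shift [ -0.    0.8 160. ] j6 2.7
```

Request:
move_arm:
  commands:
    - [0,0.8,40,0,-1]
    - [0,0,40,0,-1]
    - [0,0,35,0,-1]
    - [0,0,25,0,-1]
    - [0,0,14,0,-1]
    - [0,0,5,0,-1]
    - [0,0,1,0,-1]
    - [0,0,0,0,-1]
    - [0,0,0,0,0.1]
    - [0,0,0,0,0.1]
    - [0,0,0,0,0.1]
    - [0,0,-30,0,0.1]
    - [0,0,-50,0,0.1]
    - [0,0,-55,0,0.1]

```text
time_s: 27.18
ee_pos: [0.6088, 0.0278, 0.3351]
orientation: [[0.052, 0.999, -0.001], [0.999, -0.052, 0.0], [-0.0, -0.001, -1.0]]
wrist_force: [1.0, -0.2, -0.5]
grip_width: 0.555
gripper_force: 0.0
```

```bash
python3 go.py 604 -337 331 87; python3 w.py w6.png
```

```text
t 27.175 at [608.8  27.8 335.1] ang 87.0 turn 0.0 shift [-364.6   14.3    4.1] j6 2.8
[0.61262735 0.10161653 0.45828299] [[0.999, 0.05, 0.016], [-0.052, 0.956, 0.288], [-0.001, -0.289, 0.957]]
```

View pics/w6.png

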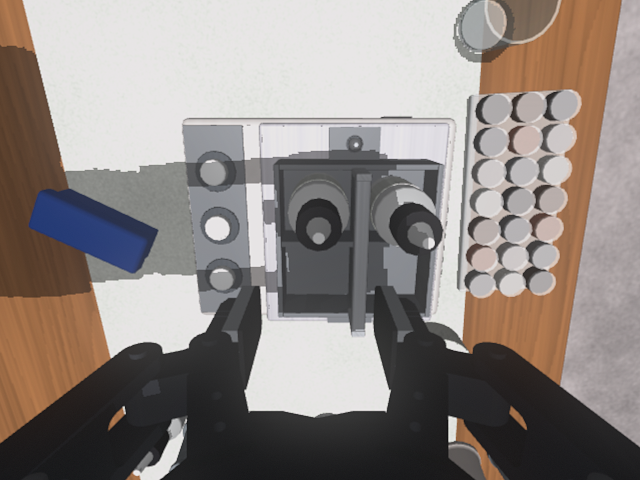

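Two bottles stand upright in the left compartments (318,215) and (410,215). Now the far-right bottle.

Request:
move_arm:
  commands:
    - [-45.6,1.8,0,0,0.8]
    - [-45.6,1.8,0,0,0.8]
    - [-45.6,1.8,0,0,0.8]
    - [-45.6,1.8,0,0,0.8]
    - [-45.6,1.8,0,0,0.8]
    - [-45.6,1.8,0,0,0.8]
    - [-45.6,1.8,34,0,0.8]
    - [-45.4,1.7,38,0,0.8]
    - [0,0,0,0,0.8]

```text
time_s: 28.35
ee_pos: [0.6024, -0.3393, 0.2583]
orientation: [[0.055, 0.998, -0.004], [0.998, -0.055, 0.002], [0.002, -0.005, -1.0]]
wrist_force: [-0.4, -0.6, 0.5]
grip_width: 0.9
gripper_force: 0.0
```

```bash
python3 wb.py; python3 go.py 604 -337 112 87
```

```text
px [ 39. 130.] 1116 cen [ 422.8 -260.1] resid 3.2
px [319. 208.] 275 cen [ 603.7 -342.1] resid 0.14
px [636. 277.] 241 cen [ 878.  -401.2] resid 0.77
px [550. 282.] 1185 cen [ 778.4 -386.1] resid 3.86
nozzle px [  3. 133.] [ 398.3 -260.9  127.4]
nozzle px [320. 234.] [ 603.8 -339.3  134.2]
nozzle px [586. 294.] [ 797.7 -397.7  130.1]
t 28.4 at [ 603.4 -338.   260.2] ang 86.88 turn -0.12 shift [  1.    0.5 148.2] j6 -28.6
```

Request:
move_arm:
  commands:
    - [-2.5,0.1,35,0,0.8]
    - [0,0,40,0,0.8]
    - [0,0,40,0,0.8]
    - [0,0,23,0,0.8]
    - [0,0,10,0,0.8]
    - [0,0,0,0,0.8]
    - [0,0,0,0,-1]
    - [0,0,0,0,-1]
    - [0,0,0,0,-1]
    - [0,0,0,0,-1]
    - [0,0,0,0,-1]

```text
time_s: 29.78
ee_pos: [0.6047, -0.3399, 0.1152]
orientation: [[0.052, 0.999, 0.001], [0.999, -0.052, -0.001], [-0.001, 0.001, -1.0]]
wrist_force: [-1.5, 0.4, 8.9]
grip_width: 0.376
gripper_force: 48.9
```

```bash
python3 go.py 677.1 -47.5 360 87
```

```text
t 29.775 at [ 604.7 -339.9  115.2] ang 86.99 turn -0.01 shift [ 295.8   57.  -244.8] j6 -28.8
```

Request:
move_arm:
  commands:
    - [0,0,-30,0,-1]
    - [0,0,-50,0,-1]
    - [0,0,-55,0,-1]
    - [0,0,-55,0,-1]
    - [0,0,-50,0,-1]
    - [42,8.1,-5,0,-1]
    - [42,8.1,0,0,-1]
    - [42,8.1,0,0,-1]
    - [42,8.1,0,0,-1]
    - [42,8.1,0,0,-1]
    - [42,8.1,0,0,-1]
    - [43.8,8.4,0,0,-1]
    - [0,0,0,0,-1]
    - [0,0,0,0,-1]

```text
time_s: 31.52
ee_pos: [0.6766, -0.0473, 0.3591]
orientation: [[0.052, 0.999, -0.0], [0.999, -0.052, -0.0], [-0.0, -0.0, -1.0]]
wrist_force: [-1.1, -0.6, -3.0]
grip_width: 0.375
gripper_force: 50.6
```

```bash
python3 go.py 677.1 -47.5 201.2 87
cat > cc.py <<'E'
from h import *
f=grab("top");P=cloud(f);h=P[...,2];m=((h>.12)&(h<.136)).astype(np.uint8);m[:,:320]=0;m[:,420:]=0;m[:170]=0;m[285:]=0
v,u=np.nonzero(m);q=onz(f,np.c_[u,v],.13)[:,:2]*1000;print("tray",len(v),cv2.minAreaRect(q.astype(np.float32)))
E
python3 cc.py
```

```text
t 31.525 at [676.6 -47.3 359.1] ang 87.03 turn 0.03 shift [ -0.2   0.6 157.9] j6 -3.6
tray 373 ((639.9830322265625, -8.084358215332031), (148.45664978027344, 151.9190216064453), 86.82575988769531)
```

Request:
move_arm:
  commands:
    - [0,0.6,40,0,-1]
    - [0,0,40,0,-1]
    - [0,0,35,0,-1]
    - [0,0,25,0,-1]
    - [0,0,12,0,-1]
    - [0,0,5,0,-1]
    - [0,0,1,0,-1]
    - [0,0,0,0,-1]
    - [0,0,0,0,0.1]
    - [0,0,0,0,0.1]
    - [0,0,0,0,0.1]
    - [0,0,-30,0,0.1]
    - [0,0,-50,0,0.1]
    - [0,0,-55,0,0.1]

```text
time_s: 33.33
ee_pos: [0.677, -0.0471, 0.337]
orientation: [[0.052, 0.999, -0.001], [0.999, -0.052, 0.0], [0.0, -0.001, -1.0]]
wrist_force: [1.3, 0.0, -0.4]
grip_width: 0.552
gripper_force: 0.0
```

```bash
python3 go.py 393 -258 331 87;python3 go.py 393 -258 331 57
```

```text
t 33.325 at [677.  -47.1 337. ] ang 87.0 turn 0.0 shift [-225.5 -272.5    6. ] j6 -3.5
t 33.325 at [677.  -47.1 337. ] ang 87.0 turn 30.0 shift [-331.5 -123.3    6. ] j6 -3.5
```

Request:
move_arm:
  commands:
    - [-32.2,-38.9,0,0,0.8]
    - [-32.2,-38.9,0,0,0.8]
    - [-32.2,-38.9,0,0,0.8]
    - [-32.2,-38.9,0,0,0.8]
    - [-32.2,-38.9,0,0,0.8]
    - [-32.2,-38.9,0,0,0.8]
    - [-32.3,-39.1,38,0,0.8]
    - [0,0,40,0,0.8]
    - [0,0,0,0,0.8]

```text
time_s: 34.45
ee_pos: [0.3925, -0.2571, 0.257]
orientation: [[0.054, 0.999, -0.003], [0.999, -0.053, 0.003], [0.002, -0.003, -1.0]]
wrist_force: [-0.7, -0.5, 0.7]
grip_width: 0.898
gripper_force: 0.0
```

```bash
python3 wb.py; python3 go.py 393 -258 112 87
```

```text
px [318. 209.] 272 cen [ 392.9 -260.2] resid 0.14
nozzle px [319. 235.] [ 393.  -257.4  134.2]
t 34.5 at [ 393.8 -257.5  258.6] ang 86.99 turn -0.01 shift [ -0.5  -0.8 146.6] j6 -33.9
```

Request:
move_arm:
  commands:
    - [-1.5,-1.5,35,0,0.8]
    - [0,0,40,0,0.8]
    - [0,0,40,0,0.8]
    - [0,0,22,0,0.8]
    - [0,0,10,0,0.8]
    - [0,0,0,0,0.8]
    - [0,0,0,0,-1]
    - [0,0,0,0,-1]
    - [0,0,0,0,-1]
    - [0,0,0,0,-1]
    - [0,0,0,0,-1]

```text
time_s: 35.88
ee_pos: [0.3928, -0.2595, 0.1125]
orientation: [[0.052, 0.999, 0.001], [0.999, -0.052, -0.001], [-0.001, 0.001, -1.0]]
wrist_force: [-1.8, 1.5, 13.7]
grip_width: 0.383
gripper_force: 48.3
```

```bash
python3 go.py 605.2 -44 360 87
```

```text
t 35.875 at [ 392.8 -259.5  112.5] ang 87.0 turn -0.0 shift [ 226.3  200.8 -247.5] j6 -34.1
```

Place at TCP z ≈ 198.5.

Request:
move_arm:
  commands:
    - [0,0,-30,0,-1]
    - [0,0,-50,0,-1]
    - [0,0,-55,0,-1]
    - [0,0,-55,0,-1]
    - [0,0,-50,0,-1]
    - [32.3,28.7,-8,0,-1]
    - [32.3,28.7,0,0,-1]
    - [32.3,28.7,0,0,-1]
    - [32.3,28.7,0,0,-1]
    - [32.3,28.7,0,0,-1]
    - [32.3,28.7,0,0,-1]
    - [32.5,28.6,0,0,-1]
    - [0,0,0,0,-1]
    - [0,0,0,0,-1]

```text
time_s: 37.62
ee_pos: [0.6043, -0.0436, 0.3593]
orientation: [[0.052, 0.999, -0.001], [0.999, -0.052, -0.0], [-0.0, -0.001, -1.0]]
wrist_force: [-0.0, -0.1, -2.9]
grip_width: 0.383
gripper_force: 51.0
```

```bash
python3 go.py 605.2 -44 198.5 87
```

```text
t 37.625 at [604.3 -43.6 359.3] ang 87.03 turn 0.03 shift [ -0.3   1.  160.8] j6 -4.0
```

Request:
move_arm:
  commands:
    - [0,1,40,0,-1]
    - [0,0,40,0,-1]
    - [0,0,35,0,-1]
    - [0,0,25,0,-1]
    - [0,0,15,0,-1]
    - [0,0,5,0,-1]
    - [0,0,1,0,-1]
    - [0,0,0,0,-1]
    - [0,0,0,0,0.1]
    - [0,0,0,0,0.1]
    - [0,0,0,0,0.1]
    - [0,0,-30,0,0.1]
    - [0,0,-50,0,0.1]
    - [0,0,-55,0,0.1]
    - [0,0,-30,0,0.1]

```text
time_s: 39.5
ee_pos: [0.6064, -0.0437, 0.3668]
orientation: [[0.052, 0.999, 0.003], [0.999, -0.052, -0.0], [-0.0, 0.003, -1.0]]
wrist_force: [0.1, -0.4, -0.1]
grip_width: 0.549
gripper_force: 0.0
```

```bash
python3 go.py 460 0 331 177
python3 - <<'E'
from h import *
f=grab("top","t7.png");f=grab("side","s7.png")
cv2.imwrite("pics/both.png",np.hstack([cv2.resize(cv2.imread("pics/t7.png")[120:400,150:550],(500,350)),cv2.imread("pics/s7.png")[150:500,200:500]]))
E
```

```text
t 39.5 at [606.4 -43.7 366.8] ang 87.01 turn -89.99 shift [148.5  36.   35.8] j6 -4.0Traceback (most recent call last):
  File "<stdin>", line 3, in <module>
    return _nx.concatenate(arrs, 1, dtype=dtype, casting=casting)
           ~~~~~~~~~~~~~~~^^^^^^^^^^^^^^^^^^^^^^^^^^^^^^^^^^^^^^^
ValueError: all the input array dimensions except for the concatenation axis must match exactly, but along dimension 0, the array at index 0 has size 350 and the array at index 1 has size 330
```

View pics/s7.png

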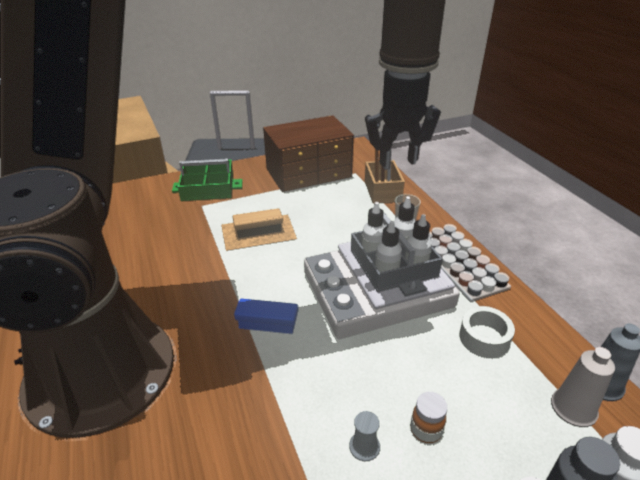

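Request:
move_arm:
  commands:
    - [31.8,-36.7,0,0,-1]
    - [31.8,-36.7,0,0,-1]
    - [31.8,-36.8,0,0,-1]
    - [0,0,40,0,-1]
    - [0,0,40,0,-1]
    - [0,0,40,0,-1]
    - [0,0,0,0,-1]

```text
time_s: 40.48
ee_pos: [0.4986, 0.0573, 0.241]
orientation: [[0.052, 0.999, -0.006], [0.999, -0.052, -0.0], [-0.001, -0.006, -1.0]]
wrist_force: [-0.3, -0.4, -0.0]
grip_width: -0.001
gripper_force: 0.0
```

```bash
python3 go.py 501.5 57.3 93 87
cat > br.py <<'E'
from h import *
f=grab("top","t8.png");H=cv2.cvtColor(f["img"],cv2.COLOR_RGB2HSV);P=cloud(f);h=P[...,2]
B=(H[...,0]<25)&(H[...,1]>60);w=np.zeros(B.shape,bool);w[255:340,225:292]=1
for n,m,z in (("brush",B&w&(h>.045)&(h<.06),.054),("mat",B&w&(h<.06),.004)):
    v,u=np.nonzero(m);q=onz(f,np.c_[u,v],z)[:,:2]*1000;print(n,len(v),cv2.minAreaRect(q.astype(np.float32)))
E
python3 br.py; python3 cc.py
```

```text
t 40.475 at [498.6  57.3 241. ] ang 87.01 turn 0.01 shift [  0.2   2.8 148. ] j6 6.1
brush 741 ((417.79888916015625, 323.78192138671875), (50.87969970703125, 129.1484375), 82.33148193359375)
mat 2695 ((404.1037902832031, 322.414306640625), (195.32534790039062, 226.3435821533203), 89.57711791992188)
tray 192 ((689.9122924804688, -10.957244873046875), (148.73452758789062, 55.56996154785156), 89.63520812988281)
```

All four bottles stand upright in the carrier in the side view (375-425, 205-270), and the brush is centred on the mat (measured 1 mm off). Press power.

Request:
move_arm:
  commands:
    - [0,2,40,0,-1]
    - [0,0,40,0,-1]
    - [0,0,40,0,-1]
    - [0,0,20,0,-1]
    - [0,0,0,0,-1]
    - [0,0,0,0,-1]

```text
time_s: 41.32
ee_pos: [0.504, 0.0573, 0.1051]
orientation: [[0.052, 0.999, 0.002], [0.999, -0.052, 0.0], [0.0, 0.002, -1.0]]
wrist_force: [-0.2, -0.1, 0.9]
grip_width: 0.004
gripper_force: 0.0
```

```bash
python3 go.py 501.5 57.3 91 87
```

```text
t 41.325 at [504.   57.3 105.1] ang 87.0 turn -0.0 shift [-0.1 -2.5 14.1] j6 6.1
```

Request:
move_arm:
  commands:
    - [0,-1.5,9,0,-1]
    - [0,0,4,0,-1]
    - [0,0,3,0,-1]
    - [0,0,0,0,-1]

```text
time_s: 41.82
ee_pos: [0.5013, 0.0574, 0.0874]
orientation: [[0.052, 0.999, -0.0], [0.999, -0.052, 0.0], [0.0, -0.0, -1.0]]
wrist_force: [0.2, 0.5, 4.1]
grip_width: -0.003
gripper_force: 1.6
```

Request:
move_arm:
  commands:
    - [0,0,2,0,-1]
    - [0,0,1,0,-1]
    - [0,0,0,0,-1]

```text
time_s: 42.2
ee_pos: [0.5013, 0.0573, 0.0847]
orientation: [[0.052, 0.999, 0.0], [0.999, -0.052, -0.0], [0.0, 0.0, -1.0]]
wrist_force: [-2.2, -0.3, 6.7]
grip_width: 0.003
gripper_force: 3.8
```

Request:
move_arm:
  commands:
    - [0,0,1,0,-1]
    - [0,0,0,0,-1]

```text
time_s: 42.45
ee_pos: [0.5014, 0.0574, 0.0844]
orientation: [[0.052, 0.999, 0.001], [0.999, -0.052, 0.0], [0.0, 0.001, -1.0]]
wrist_force: [-5.4, -0.2, 24.9]
grip_width: 0.001
gripper_force: 12.7
```

Request:
move_arm:
  commands:
    - [0,0,-12,0,-1]
    - [0,0,-10,0,-1]
    - [-30,0,0,0,-1]
    - [-30,0,0,0,-1]
    - [0,0,0,0,-1]
    - [0,0,0,0,-1]

```text
time_s: 43.2
ee_pos: [0.4981, -0.0025, 0.1057]
orientation: [[0.053, 0.999, 0.0], [0.999, -0.053, 0.0], [0.0, 0.0, -1.0]]
wrist_force: [0.1, -0.3, 0.3]
grip_width: 0.006
gripper_force: 0.0
```

```bash
python3 go.py 498.2 -2.6 85 87
```

```text
t 43.2 at [498.1  -2.5 105.7] ang 86.97 turn -0.03 shift [-0.1  0.1 20.7] j6 -0.7
```

Request:
move_arm:
  commands:
    - [0,0,12,0,-1]
    - [0,0,6,0,-1]
    - [0,0,3.7,0,-1]
    - [0,0,0,0,-1]
    - [0,0,0,0,-1]

```text
time_s: 43.82
ee_pos: [0.4981, -0.0021, 0.0844]
orientation: [[0.052, 0.999, 0.0], [0.999, -0.052, 0.0], [0.0, 0.0, -1.0]]
wrist_force: [-3.8, 4.7, 23.8]
grip_width: 0.004
gripper_force: 12.4
```

Timer pressed once; release, press it a second time, then on to start.

Request:
move_arm:
  commands:
    - [0,0,-11,0,-1]
    - [0,0,-10.7,0,-1]
    - [0,0,0,0,-1]
    - [0,0,0,0,-1]

```text
time_s: 44.32
ee_pos: [0.498, -0.0026, 0.1054]
orientation: [[0.052, 0.999, -0.0], [0.999, -0.052, -0.0], [-0.0, -0.0, -1.0]]
wrist_force: [0.1, -0.0, -0.5]
grip_width: -0.0
gripper_force: 0.0
```

Request:
move_arm:
  commands:
    - [0,0,12,0,-1]
    - [0,0,6,0,-1]
    - [0,0,3.7,0,-1]
    - [0,0,0,0,-1]
    - [0,0,0,0,-1]

```text
time_s: 44.95
ee_pos: [0.4979, -0.0026, 0.0844]
orientation: [[0.052, 0.999, -0.0], [0.999, -0.052, -0.0], [-0.0, -0.0, -1.0]]
wrist_force: [-6.0, 0.3, 27.3]
grip_width: -0.001
gripper_force: 13.7
```

Request:
move_arm:
  commands:
    - [0,0,-11,0,-1]
    - [0,0,-10.7,0,-1]
    - [-30,0,0,0,-1]
    - [-30,0,0,0,-1]
    - [0,0,0,0,-1]
    - [0,0,0,0,-1]

```text
time_s: 45.7
ee_pos: [0.4948, -0.0623, 0.1055]
orientation: [[0.053, 0.999, -0.0], [0.999, -0.053, 0.0], [0.0, -0.0, -1.0]]
wrist_force: [-0.1, 0.3, -0.1]
grip_width: 0.001
gripper_force: 0.0
```

```bash
python3 go.py 495.1 -62.5 85 87
```

```text
t 45.7 at [494.8 -62.3 105.5] ang 86.97 turn -0.03 shift [-0.2  0.3 20.5] j6 -7.6
```

Request:
move_arm:
  commands:
    - [0,0,12,0,-1]
    - [0,0,6,0,-1]
    - [0,0,3.7,0,-1]
    - [0,0,0,0,-1]
    - [0,0,0,0,-1]

```text
time_s: 46.32
ee_pos: [0.4949, -0.0619, 0.0844]
orientation: [[0.052, 0.999, 0.0], [0.999, -0.052, 0.0], [0.0, 0.0, -1.0]]
wrist_force: [-4.8, 6.9, 24.9]
grip_width: -0.003
gripper_force: 12.5
```

Request:
move_arm:
  commands:
    - [0,0,-15,0,-1]
    - [0,0,-50,0,-1]
    - [0,0,-50,0,-1]
    - [0,0,-50,0,-1]
    - [-40,0,0,0,-1]
    - [-40,0,0,0,-1]
    - [-40,0,0,0,-1]
    - [-40,0,0,0,-1]
    - [-40,0,0,0,-1]
    - [0,0,0,0,-1]
    - [0,0,0,0,-1]

```text
time_s: 47.7
ee_pos: [0.4842, -0.2617, 0.2486]
orientation: [[0.053, 0.999, -0.001], [0.999, -0.053, 0.001], [0.001, -0.001, -1.0]]
wrist_force: [-0.2, 0.3, -0.2]
grip_width: -0.0
gripper_force: 0.0
```

```bash
python3 br.py; python3 cc.py
```

```text
brush 751 ((417.81280517578125, 324.18853759765625), (50.110618591308594, 129.22328186035156), 82.42754364013672)
mat 2708 ((404.1037902832031, 322.414306640625), (195.32534790039062, 226.3435821533203), 89.57711791992188)
tray 608 ((639.9651489257812, -8.892578125), (150.3514862060547, 152.05755615234375), 86.9197769165039)
```

View pics/t8.png

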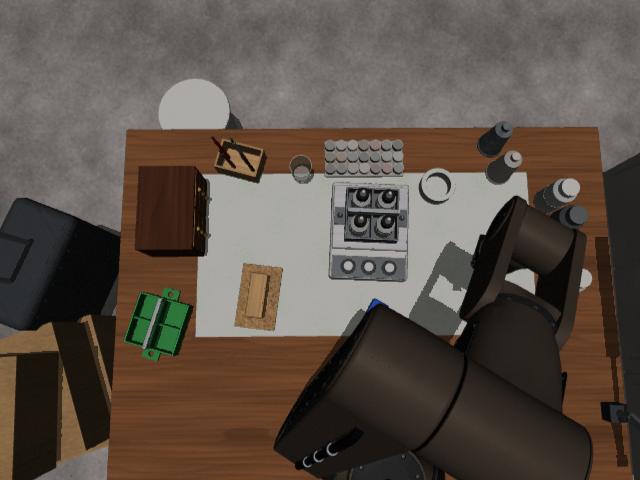

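The brush is centred on the mat (258,297), the carrier is seated at (370,213) with all four bottles upright, and the keys are up. Handing in.

```bash
python3 -c "from cell import job_done; print(job_done())"
```

```text
the job is handed in; nothing more can be done
None
```

The job is handed in at about 48 s: the carrier is seated on both pegs with all four bottles upright in it, the brush lies bristles down and centred on the mat, and power, timer (twice) and start were each pressed fully, in that order.

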